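# Shut the seed hopper: line up the slotted disc and push the gate bar home

### The arm

A 6-joint arm with a two-finger parallel gripper is mounted at the origin on the work surface. World frame = base frame: x ahead of the robot, y to its left, z up, the work surface at z = 0. Lengths are in m, angles in rad, forces in N, time in s.
With the tool pointing down it reaches from about 0.35 to 0.8 m from the base axis. Payload 7.3 kg.
Tool frame: the origin (TCP) lies at the centre of the arm's flange, where the gripper is bolted on; the fingertips stand 173 mm ahead of it and the grasp point (between the pads) lies 155 mm ahead of it (robot.grip_point_offset is the distance from the TCP to the grasp point, in m); x points along the fingers, y is the direction in which the jaws open and shut, and the axes are right-handed (so a half turn about x gives the same grasp; the last joint's range is limited). The gripper opens to 85 mm and grips with 20 to 120 N. Pads are 22 mm wide; open, the fingers measure 114 mm over their backs; the gripper's body (76 mm by 85 mm) begins 54 mm behind the grasp point. The pads swing forward as they close: fully open they stand 13 mm farther back than shut.
Start: joints at [1.104, 0.342, 1.524, -0, 1.275, -0.146], TCP at [0.166, 0.498, 0.405] pointing down, gripper open.
Joint ranges: [-2.53, 2.53], [-0.77, 2.02], [0.04, 2.7], [-1, 4.14], [0.28, 2.66], [-3.11, 3.11]. Speed limits (rad/s): [2.57, 2.57, 3.14, 3.14, 3.14, 3.14].

### API

Orientations are given as a rotation vector (axis times angle).
In Python, from station import robot, gripper_to, planner, vision, ticket, monitor gives the robot as it stands. Calls block until the motion is done:
- robot.move_to(position, orientation): joint-space move of the TCP to a pose.
- robot.servo_line(position, rot=None, rate=0.15): straight line of the TCP; rot=None keeps the orientation; rate is the mean speed in m/s.
- robot.move_joints(angles): joint-space move.
- gripper_to(opening, grip_force=None): finger opening in m; grip_force is the grip in N (None keeps the last); returns when the fingers have stopped.
- robot.wait(seconds).
- planner.solve_ik(position, orientation): joint angles nearest the present ones, or None.
- vision.snapshot(name): name is "scene" or "top" or "wrist"; returns (picture, depth): 420x560x3 uint8, red, green, blue; 420x560 float32, m along the optical axis (not along the pixel's ray), 0 where there is no reading.
- vision.calibration(name): a dict with "mtx" (3x3 intrinsics, pixels), "dist_coeffs" ([k1, k2, p1, p2, k3] as OpenCV has them; the pictures are not rectified), "rvec" (rotation vector, rad) and "tvec" (3), from world to camera coordinates, as OpenCV has them. Camera axes: x right, y down, z forward; pixel columns grow to the right and rows downward; lengths in m; the calibration is good to about 2 mm. A picture is of the moment at which its call begins: read the wrist's pose just before it. calibration takes no time and is no camera call; for the wrist camera it gives the pose at the moment of the call.
A pose or a line that the arm cannot do raises robot.Unreachable and nothing moves.
- ticket.job_done(): hands the job in, once; it reports no verdict.
Readings, each from a call of its own:
- monitor.current_time(): time.
- monitor.current_joint_pos(): joint angles.
- monitor.current_qd(): joint speeds.
- monitor.current_joint_torque(): joint torques, N m.
- monitor.current_tool_pos(): TCP position.
- monitor.current_orientation(): TCP orientation.
- monitor.current_ft_force(): force on the tool from outside, world axes, zero at the start.
- monitor.current_moment(): the same for the moment, N m.
- monitor.current_finger_gap(): finger opening in m.
Only numpy, scipy, OpenCV 4.12 (cv2) and the standard library are available. Lean on these libraries where they do the work, as an engineer would, in place of code of your own. Each camera call takes 0.05 s, during which the arm holds its last target. There are 200 camera calls.

### The job

Shut the gate of the seed hopper: push a stud of the slotted locking disc round until its slot lines up with the flat-lying gate bar, then push the bar by its upright plate through the disc until it is fully home, the plate up against the guide. Only push with the fingers, without gripping or lifting anything, and leave the jar, cup, tin, brush, tray, block and collar around it where they stand.

Things in the scene. Friction and masses are not known exactly. Their poses are not given: they have to be found in the camera images.
- gate: Seed hopper's gate unit, screwed to the bench: aluminium base plate 130 mm wide (x), 490 long (y -295 to +195), 12 thick, with a dark steel guide, a slotted steel disc and a small open hopper (y +103 to +193, top 74 mm above the bench). Origin: on the bench under the disc's axis. +y is the way the bar is pushed, towards the hopper; z up. The bar lies on the base plate along the line x = 0.
- guide_stop (a point): Top middle of the rear edge of the dark steel guide's rear strap, 34 mm above the bench, at y = -118 in gate. Two straps, 45 mm wide (x) and 12 long, bridge the bar at y -118 to -106 and -68 to -56; low rails between. The push plate's front meets this edge when the bar is fully home.
- throat (a point): Middle of the mouth of the hopper's dark steel throat, at y = +56 in gate, where the bar's nose enters after the disc; opening 25 mm wide, throat top 33 mm above the bench.
- lock_disc (a joint): Turn of the slotted disc about its upright axis, rad, anticlockwise from above positive. At 0 and at pi the slot lies along the bar's line; stops at -1.0 and 4.14. Starts between 0.6 and 2.54 (slot crosswise: the bar is blocked). Turns with light friction (0.06 N m, about 2 N at a stud) and stays where it is left.
- disc_center (a point): On the disc's axis at its top face (31 mm above the bench); turns with the disc, y along the slot, x along the line of the two studs; at joint value 0 its axes are those of gate. Steel disc 90 mm across with a straight slot 22 mm wide right across it, open at the top and both ends.
- stud_a (a point): Top middle of one of the disc's two round upright studs: 14 mm across, rising 30 mm above the disc (to 61 mm above the bench), at x = +30 mm in disc_center. Push it sideways to turn the disc.
- stud_b (a point): Top middle of the other, equal stud, at x = -30 mm in disc_center.
- gate_bar: Loose steel bar, 16 mm wide and high, 191 long, in the guide. Origin: under the tip of its rounded nose; y points ahead (as pushed); it runs back to y -191. About 0.35 kg, slides with 1 to 3 N. At the start the nose is 7 to 25 mm short of the disc. Fully home its origin is at y = +65 mm in gate.
- push_face (a point): Middle of the rear face of the push plate that stands up at the bar's tail, 47 mm above the bench: plate 44 mm wide (x), 8 thick (y), from 28 to 66 mm above the bench. Push here along the bar's +y; at home this face is at y = -126 mm in gate.
- seed_jar: Bystander: amber glass jar with steel lid, 56 mm across, 72 high. Origin at the centre of its underside.
- cup: Bystander: white plastic cup, 60 mm across, 60 high. Origin at the centre of its underside.
- tin: Bystander: tin with a paper label, 60 mm across, 65 high. Origin at the centre of its underside.
- brush: Bystander: brush lying flat, 150 mm long. Origin under its middle.
- seed_tray: Bystander: low black divided tray, 90 x 120 mm, 30 high. Origin at the centre of its underside.
- wood_block: Bystander: wooden block, 30 x 80 mm, 30 high. Origin at the centre of its underside.
- collar: Bystander: loose steel collar, 44 mm across, 16 high. Origin at the centre of its underside.
Things that resemble listed ones, but are neither listed nor needed, are in the scene too. What is shaped like the gate_bar but brown or red is not meant.

How it is judged:
By the outcome, as a careful person would: the job done as asked, in the order asked, and still so for the second after the job is handed in, with the robot touching nothing.
It also fails if it takes over 54 s, if anything falls off the work surface, if the arm or the gripper's body presses on something with over 40 N, if the wrist force passes 120 N, or if a joint passes its speed limit or range.

## Working session

There is one attempt and no reset: what is moved stays moved. The work goes in short steps, each a Python script; the robot and the scene stay as the last script left them, time stands still between calls to the robot, and variables do not carry over. Pictures are saved under pics/ and viewed, about 8 in all and at most 12, crops included, and the job is handed in when it is done.

```bash
ls; mkdir -p pics; cat > h.py <<'E'
import numpy as np, cv2
from station import robot, gripper_to, planner, vision, ticket, monitor
def snap(n,f):
    c=vision.calibration(n); p,d=vision.snapshot(n)
    cv2.imwrite('pics/%s.png'%f,p[:,:,::-1]); np.savez('pics/%s.npz'%f,p=p,d=d,**{k:np.array(v,float) for k,v in c.items()})
    return p,d,c
def load(f): return np.load('pics/%s.npz'%f)
def ray(c,uv):
    n=cv2.undistortPoints(np.array(uv,float).reshape(-1,1,2),np.array(c['mtx']),np.array(c['dist_coeffs'])).reshape(-1,2)
    R=cv2.Rodrigues(np.array(c['rvec'],float))[0]; t=np.array(c['tvec'],float).ravel()
    return -R.T@t, np.c_[n,np.ones(len(n))]@R
def onplane(c,uv,z):
    o,d=ray(c,uv); return o+d*((z-o[2])/d[:,2])[:,None]
def pts(c,uv,dep):
    o,d=ray(c,uv); return o+d*np.array(dep).reshape(-1,1)
def proj(c,P): return cv2.projectPoints(np.array(P,float).reshape(-1,1,3),np.array(c['rvec']),np.array(c['tvec']),np.array(c['mtx']),np.array(c['dist_coeffs']))[0].reshape(-1,2)
E
python3 - <<'E'
from h import *
snap('top','top0');snap('scene','scene0')
print(monitor.current_time(),monitor.current_orientation())
c=load('top0');print(c['mtx'],ray(c,[[280,210]]))
E
```

```text
pics
0.1 [ 0.25076189  1.55652349 -0.25278724]
[[426.24633283   0.         276.80759335]
 [  0.         426.24633283 214.58224473]
 [  0.           0.           1.        ]] (array([0.44193981, 0.10427943, 0.92808225]), array([[ 0.09449628, -0.00264455, -0.99560791]]))
```

View pics/top0.png

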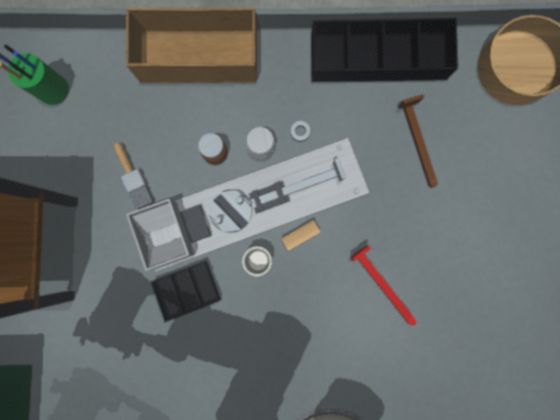

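View pics/scene0.png

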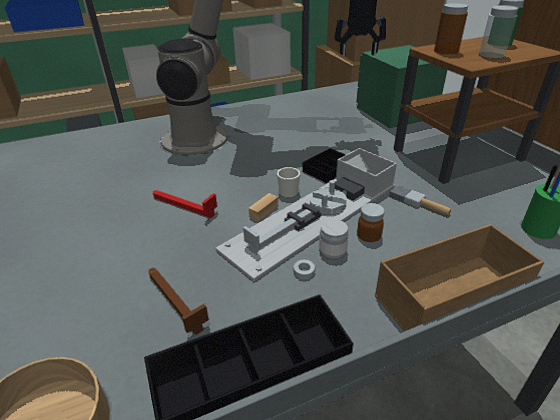

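The top view shows the gate unit: the hopper is at about (160,232), the disc at (231,210), the guide at (269,195) and the push plate at (340,169). The steel bar lies between them. The lookalikes are the red hammer-like piece at (385,285) and the brown one at (420,140). I'll enlarge the gate next.

```bash
python3 - <<'E'
from h import *
c=load('top0'); im=cv2.imread('pics/top0.png')
cv2.imwrite('pics/crop1.png',cv2.resize(im[130:280,120:380],None,fx=3,fy=3,interpolation=cv2.INTER_CUBIC))
# base plate: depth heights
v,u=np.mgrid[0:420,0:560]; uv=np.c_[u.ravel(),v.ravel()]
P=pts(c,uv,c['d'].ravel()).reshape(420,560,3); ok=c['d']>0
m=ok&(abs(P[...,2]-.012)<.005)
g=c['p'].astype(int); 
m&=(u>120)&(u<380)&(v>130)&(v<280)
m=cv2.morphologyEx(m.astype(np.uint8),cv2.MORPH_OPEN,np.ones((3,3)))
n,l,s,ce=cv2.connectedComponentsWithStats(m)
print(s[1:][s[1:,4]>100])
q=P[(l==1+np.argmax(s[1:,4]))][:,:2].astype(np.float32)
r=cv2.minAreaRect(q);print(r,cv2.boxPoints(r))
for a,b in [(231,210),(217,219),(242,199),(231,180),(340,169),(269,195)]: print(a,b,P[b,a],c['d'][b,a])
E
```

```text
[[ 176  138  193  118 7669]]
((0.5595351457595825, 0.11808785796165466), (0.13037993013858795, 0.39906492829322815), 19.80702781677246) [[ 0.43058965  0.28372598]
 [ 0.5658141  -0.09172995]
 [ 0.6884806  -0.04755026]
 [ 0.5532562   0.32790565]]
231 210 [0.5294456  0.20746871 0.01341509] 0.9192793
217 219 [0.5067498  0.23078962 0.05955092] 0.87151843
242 199 [0.5484163  0.18038791 0.05242577] 0.8818636
231 180 [0.59442179 0.20739779 0.01546747] 0.92268074
340 169 [ 0.60695787 -0.02105854  0.06664048] 0.87161654
269 195 [0.55926354 0.12501885 0.0303722 ] 0.90447646
```

View pics/crop1.png

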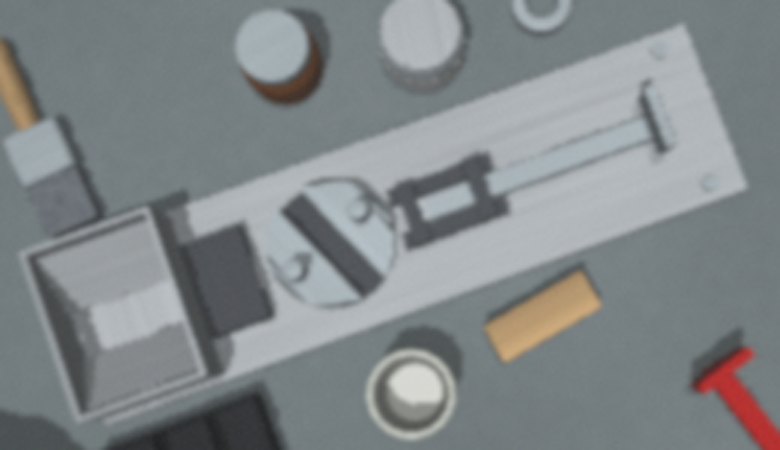

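The enlarged crop confirms the target: the pale steel bar lies in the guide, with its plate at crop (655,118). The dark slot runs from about crop (290,205) to (370,285). The studs are at crop (362,208) and (297,265). Next I'll measure the studs and plate, then move over for a close look.

```bash
cat >> h.py <<'E'
YG=np.array([-.339,.941]); YG/=np.linalg.norm(YG); XG=np.array([YG[1],-YG[0]]); OG=np.array([.527,.208])
def togate(p): p=np.atleast_2d(p)[:,:2]-OG; return np.c_[p@XG,p@YG]*1000
def world(x,y): return OG+XG*x/1000+YG*y/1000
def rot(psi):
    c,s=np.cos(psi),np.sin(psi); return cv2.Rodrigues(np.array([[0,c,s],[0,s,-c],[-1,0,0.]]))[0].ravel()
def cloud(c,zlo,zhi,box):
    v,u=np.mgrid[0:420,0:560]; ok=c['d']>0
    uv=np.c_[u[ok],v[ok]]; P=pts(c,uv,c['d'][ok]); g=togate(P)
    k=(P[:,2]>zlo)&(P[:,2]<zhi)&(g[:,0]>box[0])&(g[:,0]<box[1])&(g[:,1]>box[2])&(g[:,1]<box[3])
    return g[k],P[k],uv[k]
E
python3 - <<'E'
from h import *
c=load('top0')
g,P,uv=cloud(c,.05,.066,(-40,40,-40,40))
print(len(g));
for s in (g[:,1]<0,g[:,1]>0): print(g[s].mean(0),P[s].mean(0),s.sum(),np.ptp(g[s],0))
g,P,uv=cloud(c,.055,.072,(-40,40,-290,-100)); print('plate',g.mean(0),g.min(0),g.max(0),len(g))
g,P,uv=cloud(c,.022,.036,(-12,12,-230,-40)); print('bar/guide x',g.mean(0))
g,P,uv=cloud(c,.066,.08,(-70,70,90,200)); print('hopper',g.min(0),g.max(0))
print(monitor.current_tool_pos(), cv2.Rodrigues(np.array(monitor.current_orientation()))[0].round(2))
for psi in np.deg2rad([-45,20,135,200,110,-70]):
    q=planner.solve_ik([*OG,.35],rot(psi)); print(np.rad2deg(psi),None if q is None else np.round(q,2))
E
```

```text
79
[ 11.30570813 -26.80491884] [0.54672158 0.1866135  0.0610652 ] 39 [12.87329212 13.1229738 ]
[-12.71553758  27.9640844 ] [0.50555916 0.22999921 0.06104378] 40 [13.03521955 12.93249112]
plate [  -0.59116242 -241.27985088] [ -22.11574152 -246.37844445] [  21.54097974 -237.44323144] 106
bar/guide x [  -0.18384394 -137.19503104]
hopper [-60.21118686 102.91136542] [ 59.64524238 195.14304508]
[0.16547603 0.49812793 0.40410364] [[-0.    0.32  0.95]
 [-0.    0.95 -0.32]
 [-1.   -0.   -0.  ]]
-45.0 [0.24 0.46 1.49 0.   1.19 1.03]
20.0 [ 0.24  0.46  1.49  0.    1.19 -0.11]
135.0 [ 0.24  0.46  1.49 -0.    1.19 -2.12]
200.0 [0.24 0.46 1.49 0.   1.19 3.03]
110.0 [ 0.24  0.46  1.49 -0.    1.19 -1.68]
-70.0 [ 0.24  0.46  1.49 -0.    1.19  1.46]
```

```bash
cat >> h.py <<'E'
C=world(-.7,.6); GY=np.arctan2(XG[1],XG[0])
def fpos(phi,off,r=.030):  # phi: stud_b angle in gate frame; finger centre behind it
    a=phi+GY; er=np.array([np.cos(a),np.sin(a)]); et=np.array([-er[1],er[0]])
    return C+r*er-off*et, rot(a)
E
python3 - <<'E'
from h import *
gripper_to(0.0,20)
p,r=fpos(np.deg2rad(-66.3),.028)
robot.move_to([*p,.30],r)
snap('wrist','w1');s=load('w1')
snap('scene','s1')
print(monitor.current_time(),monitor.current_finger_gap(),monitor.current_ft_force(),monitor.current_tool_pos())
a=cv2.imread('pics/w1.png');b=cv2.imread('pics/s1.png')[60:260,200:420]
b=cv2.resize(b,(462,420),interpolation=cv2.INTER_CUBIC)
cv2.imwrite('pics/v1.png',cv2.resize(np.hstack([a,b]),(800,329)))
E
```

```text
2.7833 9.777095896552486e-05 [-0.47942398 -0.44590377 -0.5421459 ] [0.52616542 0.16820458 0.30027545]
```

View pics/v1.png

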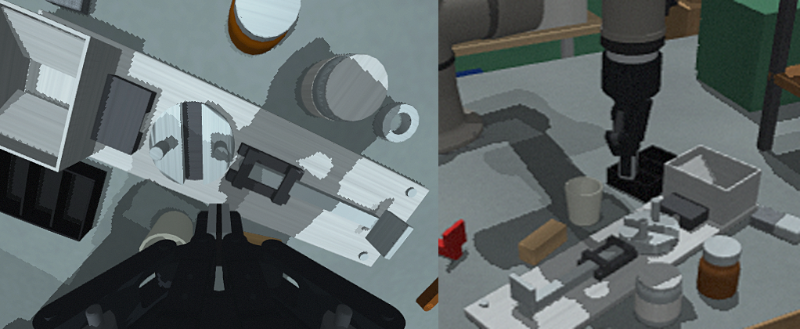

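The wrist view (left) shows the disc, both studs, and the closed fingertips at about (215,210). I'll take the fingertip depth from that same picture before going down.

```bash
python3 - <<'E'
from h import *
c=load('w1'); T=monitor.current_tool_pos(); R=cv2.Rodrigues(np.array(monitor.current_orientation()))[0]
v,u=np.mgrid[0:420,0:560]; ok=c['d']>0
P=pts(c,np.c_[u[ok],v[ok]],c['d'][ok]); L=(P-T)@R*1000
k=(abs(L[:,1])<25)&(abs(L[:,2])<25)&(L[:,0]>110)&(L[:,0]<215)&(P[:,2]>.08)
print(k.sum()); q=L[k]
for a in range(110,200,8):
    s=q[(q[:,0]>=a)&(q[:,0]<a+8)]
    if len(s): print(a,len(s),s.min(0).round(1),s.max(0).round(1))
E
```

```text
7343
110 787 [110.  -25.  -16.7] [118.   25.   11.1]
118 2676 [118.  -25.  -14.2] [126.   25.   12.5]
126 1516 [126.  -24.9 -14.1] [134.   25.   12.3]
134 711 [134.  -15.8 -12.5] [142.   18.   11.6]
142 565 [142.  -12.9 -12.1] [150.   14.4  -6.2]
150 500 [150.  -12.9 -11.9] [158.   14.3  -6. ]
158 409 [158.  -12.8 -11.7] [166.   14.3  -6.2]
166 179 [166.  -11.7 -11.3] [172.5  13.2  -6.4]
```

```bash
python3 - <<'E'
from h import *
d=np.deg2rad
p,r=fpos(d(-66.3),.028); robot.servo_line([*p,.213],r,rate=.1)
print(monitor.current_ft_force())
for ph in np.r_[-66.3:0:12j]:
    p,r=fpos(d(ph),.018); robot.servo_line([*p,.213],r,rate=.06)
    f=np.array(monitor.current_ft_force()); print(round(ph,1),f.round(1))
    if np.linalg.norm(f)>30: print('STOP');break
p,r=fpos(d(0),.030); robot.servo_line([*p,.213],r,rate=.1)
robot.servo_line([*p,.30],r,rate=.2)
snap('wrist','w2'); snap('top','t2')
c=load('w2')
g,P,uv=cloud(c,.055,.068,(-45,45,-45,45))
for s in (g[:,0]<0,g[:,0]>0): print('stud',g[s].mean(0),s.sum())
print(monitor.current_time())
a=cv2.imread('pics/w2.png');b=cv2.resize(cv2.imread('pics/t2.png')[150:260,180:320],(535,420),interpolation=cv2.INTER_CUBIC)
cv2.imwrite('pics/v2.png',cv2.resize(np.hstack([a,b]),(800,307)))
E
```

```text
[0.38102477 0.67102408 0.96991612]
-66.3 [-0.4 -0.9  0.2]
-60.3 [-0.  -0.7  1. ]
-54.2 [-0.6 -1.3  0.1]
-48.2 [-0.3 -0.7  0.8]
-42.2 [ 0.7 -0.5  0.1]
-36.2 [-0.7 -0.1  1.4]
-30.1 [ 0.3 -0.4  0.5]
-24.1 [-0.4 -0.3  0.9]
-18.1 [ 0.6 -0.9 -0.6]
-12.1 [ 0.1 -0.2 -1. ]
-6.0 [-0.1 -0.6  0.6]
0.0 [ 0.3 -1.1  0. ]
stud [-30.88378438  -1.90663518] 294
stud [28.66430654  0.36957837] 291
7.9083
```

View pics/v2.png

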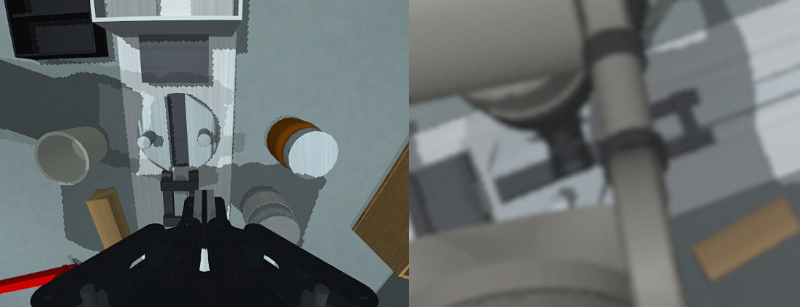

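The wrist view shows the slot now running along the bar line, with the studs level at (145,142) and (205,140). The measured angle is 2° off, inside the slot clearance (22 mm slot, 16 mm bar). Next I'll push the bar while watching force.

```bash
python3 - <<'E'
from h import *
r=rot(GY); Z=.209
go=lambda y,z,rate: robot.servo_line([*world(-.5,y),z],r,rate=rate)
go(-278,.30,.2); go(-278,Z,.12)
f0=np.array(monitor.current_ft_force()); print(f0.round(1))
for y in np.r_[np.arange(-262,-145,6),np.arange(-144,-133.5,1)]:
    go(y,Z,.05); f=np.array(monitor.current_ft_force())-f0; fy=f[:2]@YG
    print(round(y,1),fy.round(1),(f[:2]@XG).round(1),end=' | ')
    if abs(fy)>(10 if y<-142 else 15): print('STOP'); break
print(monitor.current_time())
snap('wrist','w3');c=load('w3')
g,P,uv=cloud(c,.055,.070,(-30,30,-290,-100)); print('plate',g.mean(0),g.min(0),g.max(0))
g,P,uv=cloud(c,.055,.068,(-45,45,-45,45))
for s in (g[:,0]<0,g[:,0]>0): print('stud',g[s].mean(0),s.sum())
E
```

```text
[-0.8  0.5  0.1]
-262.0 -0.6 -0.1 | -256.0 -0.7 1.4 | -250.0 -1.6 0.5 | -244.0 -1.0 0.7 | -238.0 -0.1 0.2 | -232.0 -0.6 0.6 | -226.0 -0.5 0.3 | -220.0 -0.0 1.1 | -214.0 0.2 0.2 | -208.0 -1.1 0.4 | -202.0 -1.5 1.1 | -196.0 -0.4 0.5 | -190.0 -0.3 1.3 | -184.0 -1.2 1.5 | -178.0 0.2 -0.1 | -172.0 -0.7 1.3 | -166.0 -0.3 0.9 | -160.0 -0.7 0.3 | -154.0 -0.3 0.5 | -148.0 -1.0 0.4 | -144.0 -0.3 1.2 | -143.0 -0.2 0.8 | -142.0 -1.8 0.2 | -141.0 -1.9 0.7 | -140.0 -2.2 1.0 | -139.0 -1.2 0.3 | -138.0 -1.0 0.6 | -137.0 -5.3 0.7 | -136.0 -9.2 0.0 | -135.0 -13.0 -1.3 | -134.0 -18.0 -1.5 | STOP
18.5
plate [  -0.6302263  -122.62202633] [ -22.96398238 -146.6907797 ] [  21.3741783 -118.0055381]
stud [nan nan] 0
stud [nan nan] 0<stdin>:14: RuntimeWarning: Mean of empty slice.
  ret = um.true_divide(
```

Force started to rise at finger y = -137, as expected for the home stop, and the plate's front is at -118. Now I'll retreat, clear the view and check.

```bash
python3 - <<'E'
from h import *
r=rot(GY)
robot.servo_line([*world(-.5,-165),.209],r,rate=.1)
robot.servo_line([*world(-.5,-165),.36],r,rate=.2)
snap('wrist','w4');c=load('w4')
robot.move_to([.42,-.25,.40],r)
snap('top','t4');t=load('t4')
for n,c in (('w',c),('t',t)):
    g,P,uv=cloud(c,.062,.070,(-30,30,-290,-100)); print(n,'plate top',len(g),g.min(0) if len(g) else '',g.max(0) if len(g) else '')
    g,P,uv=cloud(c,.055,.068,(-45,45,-45,45)); print([g[s].mean(0).round(1) for s in (g[:,0]<0,g[:,0]>0) if s.any()])
a=load('top0')
dif=np.abs(a['p'].astype(int)-t['p']).sum(2)[90:320,100:380]
cv2.imwrite('pics/v4.png',cv2.resize(np.hstack([cv2.imread('pics/t4.png')[110:310,100:380],cv2.imread('pics/top0.png')[110:310,100:380]]),(800,286),interpolation=cv2.INTER_CUBIC))
cv2.imwrite('pics/v5.png',cv2.resize(cv2.imread('pics/t4.png')[140:260,160:330],(800,565),interpolation=cv2.INTER_CUBIC))
print(monitor.current_time(),monitor.current_ft_force())
E
```

```text
w plate top 487 [ -21.99568113 -127.55509695] [  21.30668592 -119.19303086]
[array([-31.3,  -3.1]), array([28.2, -1.2])]
t plate top 82 [ -20.85227492 -124.73049423] [  22.10691632 -116.88110973]
[array([-30.4,  -0.3]), array([29.4,  1.9])]
21.3167 [-0.0944797   0.41533067  0.02999423]
```

View pics/v4.png

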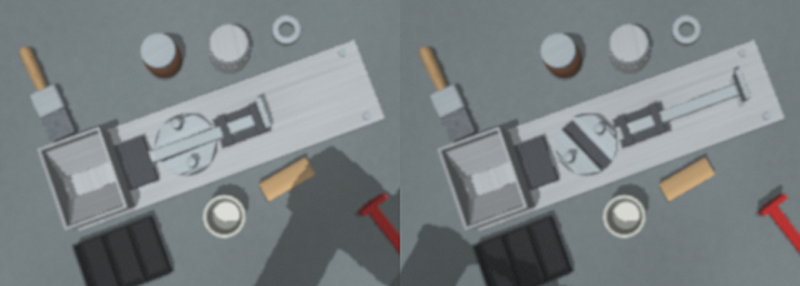

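View pics/v5.png

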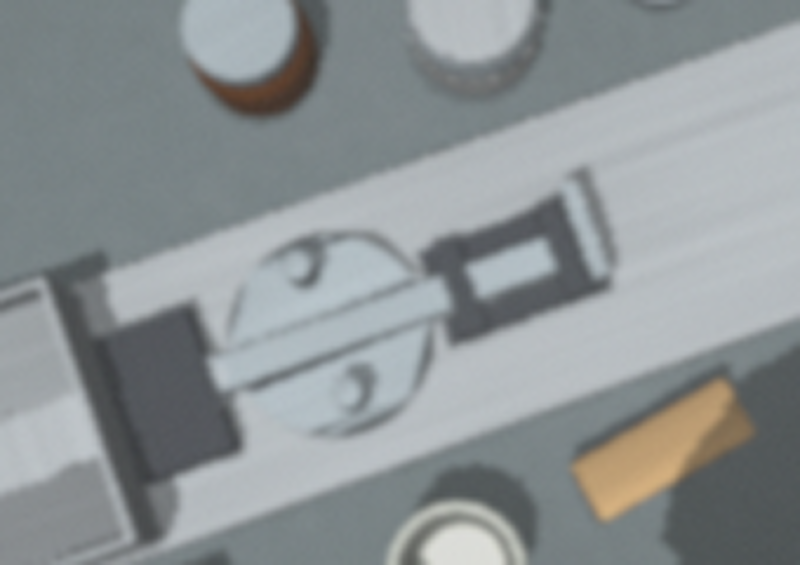

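The bar runs through the disc's slot into the throat at crop (215,370). The plate sits against the rear strap at (590,230). All the bystanders are where they were in the first picture. The arm is clear, so I'm handing in.

```bash
python3 -c "
from h import *
ticket.job_done(); print(monitor.current_time())"
```

```text
the job is handed in; nothing more can be done
the job is handed in; nothing more can be done
```

The gate is shut, and I handed the job in at about 21 s of the 54 s allowed. With the closed fingers I pushed stud_b about 66° anticlockwise until the slot lined up. Then I pushed the bar by its plate through the disc until it met the guide.

- **Fully home:** in the last check the plate's rear face measured y ≈ -125 to -127.5 mm in gate (home is -126). The push force rose only once the finger reached the home position, to about 18 N at most.
- **Disc angle:** the studs showed the disc 2° off dead-on, within the slot's clearance, and the bar went through without sticking.
- **View from above:** the last picture shows the bar through the slot and into the throat. By eye, the jar, cup, tin, brush, tray, block and collar were unmoved, and the arm was clear of everything.
- **Disagreement:** the top and wrist cameras differed by about 3 mm in y on the same points, a little more than the stated 2 mm calibration. One wrist picture taken at the end of the push showed no stud points, so I re-measured after backing away.

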